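# Clear the way, walk the heavy drying stand to the dryer and load the bent tubes

### The arm

A 7-joint arm with a two-finger parallel gripper is mounted at the origin on the work surface. World frame = base frame: x ahead of the robot, y to its left, z up, the work surface at z = 0. Lengths are in m, angles in rad, forces in N, time in s.
With the tool pointing down it reaches from about 0.425 to 1.025 m from the base axis. Payload 9.4 kg.
Tool frame: the origin (TCP) lies on the centre line of the jaws, within the pads' length; the fingertips stand 17 mm ahead of it and the grasp point (between the pads) lies 2 mm behind it; x points along the fingers, z is the direction in which the jaws open and shut, and the axes are right-handed (so a half turn about x gives the same grasp; the last joint's range is limited). The gripper opens to 85 mm and grips with 20 to 120 N. Pads are 22 mm wide; open, the fingers measure 114 mm over their backs; the gripper's body (76 mm by 85 mm) begins 54 mm behind the grasp point. The pads swing forward as they close: fully open they stand 13 mm farther back than shut.
Start: joints at [-1.27, 0.599, -0.003, 1.599, 0.002, 0.943, -0.08], TCP at [0.267, 0.674, 0.248] pointing down, gripper open.
Joint ranges: [-2.57, 2.57], [-0.35, 1.97], [-1.29, 1.29], [0.11, 2.56], [-1.05, 4.19], [0.11, 1.86], [-2.63, 2.63]. Speed limits (rad/s): [2.22, 2.22, 3.01, 3.01, 3.14, 3.14, 3.14].

### API

Orientations are given as a unit quaternion [x, y, z, w].
In Python, from bench import ctrl, viewer gives the robot as it stands.
- The arm moves only by the shell command python3 -m crank 'ROWS' [FORCE]. ROWS is JSON, a list of rows, each a list of 7 numbers: the turn, a rotation vector about the tool's x, y, z in rad, then the shift along the tool's x, y, z in m, then the opening, from -1 (shut) to 1 (fully open). A call has 1 to 10 rows; each row is the pose to reach, as a shift and turn from the pose commanded when the call began, along the tool's axes at that moment; what a row does not reach only later rows make up. A row lasts 1/8 s, in which the tool goes at most 62.5 mm and 10.7 degrees, less where a joint would pass 70% of its speed; a pose out of reach is approached as far as the arm can. A call with a gripper value outside its range is refused whole. The fingers move at their own pace and stop on an object; FORCE is the grip in N (left out, the last holds). Time passes only in rows, so rows that repeat a pose let the fingers close. It gives the time, the measured TCP pose, the force and the opening at its end, in the units of the state.
- ctrl.get_state(): the state, without advancing time (a new reading comes with each control period).
- viewer.read_camera(name): name is "scene" or "top" or "wrist"; returns a dict with "color" (384x512x3 uint8, red, green, blue), "fx", "fy", "cx", "cy" (pixels), "position" and "orientation" of the camera in the world. Camera axes: x right, y down, z forward; pixel columns grow to the right and rows downward; lengths in m; the calibration is good to about 2 mm. A picture is of the moment at which its call begins. There is no depth.
- ctrl.finish_job(): hands the job in, once; it reports no verdict.
The state is a dict: "time": time; "qpos": joint angles; "joint_velocities": joint speeds; "effort": joint torques, N m; "tcp_pos": TCP position; "tool_rot": TCP orientation; "contact_force": force on the tool from outside, world axes, zero at the start; "moment": the same for the moment, N m; "width": finger opening in m.
Only numpy, scipy, OpenCV 4.12 (cv2) and the standard library are available. Lean on these libraries where they do the work, as an engineer would, in place of code of your own. Each camera call takes 0.05 s, during which the arm holds its last target. There are 200 camera calls.

### The job

First clear the small white jars that stand between the drying stand and the dryer's stop bar: set them upright in the blue tray. Then walk the heavy, empty stand forward to the dryer by pushing on the two corners of its near side in turn, left corner first, then right, and so on, so that it swings about ten degrees to one side and then to the other as it goes, never lifting or tipping it, until it is square and flush against the stop bar and sticks out past neither end of the bar. Last, lay every bent steel tube on the stand, each in a place of its own, turned so that both straight ends rest down in a facing pair of notches with the bend towards the robot; leave the other bottles and things alone.

Things in the scene. Friction and masses are not known exactly. Their poses are not given: they have to be found in the camera images.
- stand: heavy grey stand, 2.4 kg (8 to 20 N to push): block 152 mm deep (its x) by 170 wide (its y), deck at 46 mm, on four small rubber feet (40 mm before and behind, 44 mm beside its centre); origin under its centre, x points from its near (robot's) side to its far side, y to its left. Pushed at one near corner it swings and advances. Its near face (x = -76 mm) is flat from 5 to 46 mm height
- stand_center (a point): centre of the stand block, 20 mm up. On its deck: two rows (y = +62 and -62 mm) of three white V-notches open upward, tops at 62 mm, at x = -28, +16 and +60 mm, and two low steel ledges along x at y = +22 and -22 mm, tops at 50.5 mm, that carry the tubes' bends
- dryer: low white bench dryer, fixed, with a steel stop bar in front of it (240 mm long across, 30 mm high, 14 mm thick); origin on the bench at the middle of the bar's near face, x points away from the robot into the dryer, y to the left along the bar. The housing, 100 mm high, begins 70 mm behind the bar's near face. With the stand flush against the bar its origin lies 76 mm before this origin in x.
- vane: flat dark brace, 62 mm long, fixed on the bench between stop bar and housing, its x axis turned 45 degrees to the left (counter-clockwise seen from above) of the dryer's x; only a reference for the stand's angle
- seat1 (a point): point on the stand, in its frame: where the centre of the middle stretch of a tube comes to lie when seated in notch pair 1 (nearest the robot), 56.5 mm over the bench, 36 mm behind its two notches (in the stand's -x)
- seat2 (a point): point on the stand, in its frame: where the centre of the middle stretch of a tube comes to lie when seated in notch pair 2 (middle), 56.5 mm over the bench, 36 mm behind its two notches (in the stand's -x)
- seat3 (a point): point on the stand, in its frame: where the centre of the middle stretch of a tube comes to lie when seated in notch pair 3 (nearest the dryer), 56.5 mm over the bench, 36 mm behind its two notches (in the stand's -x)
- tube1_mid (a point): bent steel tube, 12 mm thick, 90 g, lying flat (may be absent): point on its axis at the centre of its straight middle stretch (60 mm, along its y), 6 mm over the bench. Both sides slant away to straight ends along y, 36 mm further in +x, from y = 46 to 74 mm either side (160 mm over all); its x points from the bend to the ends' side. Grasp the middle stretch across its x
- tube2_mid (a point): bent steel tube, 12 mm thick, 90 g, lying flat (may be absent): point on its axis at the centre of its straight middle stretch (60 mm, along its y), 6 mm over the bench. Both sides slant away to straight ends along y, 36 mm further in +x, from y = 46 to 74 mm either side (160 mm over all); its x points from the bend to the ends' side. Grasp the middle stretch across its x
- tube3_mid (a point): bent steel tube, 12 mm thick, 90 g, lying flat (may be absent): point on its axis at the centre of its straight middle stretch (60 mm, along its y), 6 mm over the bench. Both sides slant away to straight ends along y, 36 mm further in +x, from y = 46 to 74 mm either side (160 mm over all); its x points from the bend to the ends' side. Grasp the middle stretch across its x
- jar1_mid (a point): small white jar, 44 mm across, 70 mm high, 0.2 kg (may be absent), upright between stand and stop bar: point at its centre, 35 mm up
- jar2_mid (a point): small white jar, 44 mm across, 70 mm high, 0.2 kg (may be absent), upright between stand and stop bar: point at its centre, 35 mm up
- tray: open blue tray, fixed, 130 mm (x) by 180 mm (y), walls 40 mm high, 5 mm thick, floor 5 mm; origin under its centre
- bottle_a: Bystander, not to be disturbed: white bottle, 54 mm across, 110 mm high; origin under its centre
- bottle_b: Bystander, not to be disturbed: large amber bottle, 60 mm across, 80 mm high; origin under its centre
- bottle_c: Bystander, not to be disturbed: small amber bottle, 40 mm across, 90 mm high; origin under its centre
- beaker: Bystander, not to be disturbed: glass beaker, 70 mm across, 85 mm high; origin under its centre
- weight: Bystander, not to be disturbed: brass weight, 44 mm across, 40 mm high; origin under its centre

How it is judged:
By the outcome, as a careful person would: the job done as asked, in the order asked, and still so for the second after the job is handed in, with the robot touching nothing.
Of jar1, jar2 only 1 to 2 are there at a start; the rules pass over those that are not, and their reading is None.
Of tube1, tube2, tube3 only 2 to 3 are there at a start; the rules pass over those that are not, and their reading is None.
At some moment in a run one of tube1, tube2, tube3 may be knocked a few centimetres aside while the robot is not near it.
Once in a run the grip may slacken for a moment while it holds something.
It also fails if it takes over 208 s, if anything falls off the work surface, if the arm or the gripper's body presses on something with over 40 N, if the wrist force passes 120 N, or if a joint passes its speed limit or range.

## Working session

There is one attempt and no reset: what is moved stays moved. The work goes in short steps, Python scripts to look and compute and a shell command to move; the robot and the scene stay as the last step left them, time stands still between calls to the robot, and variables do not carry over. Pictures are saved under pics/ and viewed, about 12 in all and at most 16, crops included, and the job is handed in when it is done.

```bash
ls; mkdir -p pics; cat > h.py <<'E'
import numpy as np, cv2
from scipy.spatial.transform import Rotation as R
from bench import ctrl, viewer
def cam(n,save=None):
    c=viewer.read_camera(n)
    if save: cv2.imwrite('pics/'+save,cv2.cvtColor(c['color'],cv2.COLOR_RGB2BGR))
    return c
def ray(c,uv,z):
    uv=np.atleast_2d(np.array(uv,float))
    d=np.c_[(uv[:,0]-c['cx'])/c['fx'],(uv[:,1]-c['cy'])/c['fy'],np.ones(len(uv))]
    d=R.from_quat(c['orientation']).apply(d); p=np.array(c['position'])
    return p+d*((z-p[2])/d[:,2])[:,None]
def proj(c,P):
    q=R.from_quat(c['orientation']).inv().apply(np.atleast_2d(P)-np.array(c['position']))
    return np.c_[q[:,0]/q[:,2]*c['fx']+c['cx'],q[:,1]/q[:,2]*c['fy']+c['cy']]
E
python3 - <<'E'
from h import *
s=ctrl.get_state();print(s)
for n in('scene','top'):
    c=cam(n);print(n,{k:np.round(v,4) for k,v in c.items() if k!='color'})
    im=cv2.cvtColor(c['color'],cv2.COLOR_RGB2BGR)
    cv2.imwrite(f'pics/{n}0.png',cv2.resize(im,None,fx=1.5,fy=1.5,interpolation=cv2.INTER_CUBIC))
    np.savez(f'{n}0.npz',**c)
E
```

```text
pics
{'time': 0.0, 'qpos': array([-1.26974289,  0.60013267, -0.00254974,  1.60014099,  0.00179301,
        0.94293834, -0.0797867 ]), 'joint_velocities': array([-7.73021990e-04, -4.30592908e-04,  3.10267633e-04,  6.40670059e-04,
        8.06808781e-04,  1.91630666e-03,  6.15888608e-05]), 'effort': array([-1.74628069e-03, -7.76437783e+01,  1.56451620e+00, -2.58009928e+01,
        1.24057711e-02,  8.89886229e-03, -4.72642341e-05]), 'tcp_pos': array([0.26724207, 0.67344892, 0.24740744]), 'tool_rot': array([-0.39761173,  0.58541482,  0.39689081,  0.58452723]), 'contact_force': array([-0.21028015, -0.31334733,  0.05236357]), 'moment': array([-0.02162337, -0.04587385,  0.02995458]), 'width': 0.08575546975662969}
scene {'fx': np.float64(368.2384), 'fy': np.float64(368.2384), 'cx': np.float64(255.0975), 'cy': np.float64(192.2742), 'position': array([0.8601, 0.4752, 0.9244]), 'orientation': array([ 0.2992,  0.9098, -0.2737, -0.0889])}
top {'fx': np.float64(383.5945), 'fy': np.float64(383.5945), 'cx': np.float64(262.8118), 'cy': np.float64(190.2671), 'position': array([ 0.3634, -0.0076,  1.2421]), 'orientation': array([ 0.715 , -0.6961,  0.0415, -0.0504])}
```

View pics/top0.png

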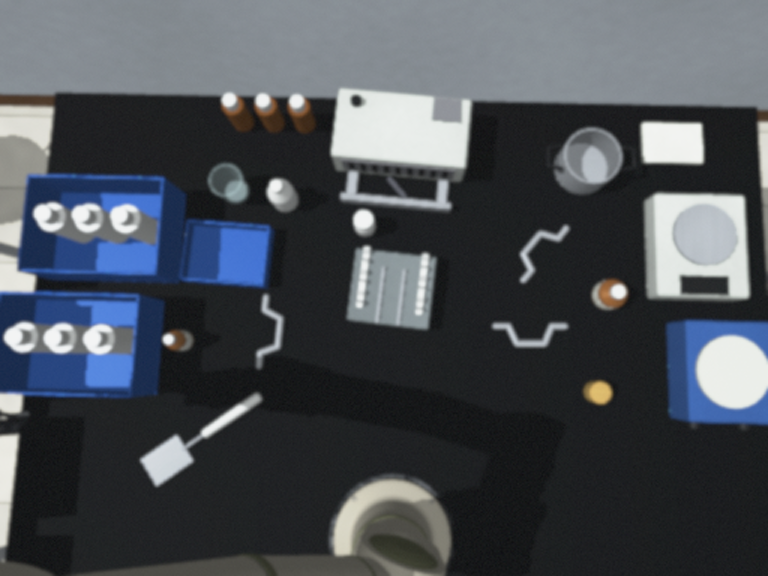

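View pics/scene0.png

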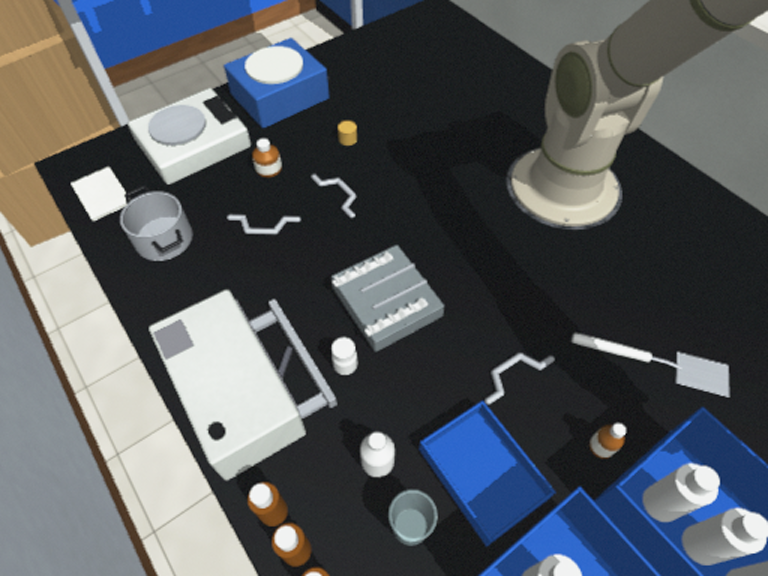

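The top view shows one jar at (364,220), the stand at (392,288), the bar from (341,200) to (450,206), three tubes at (272,330), (545,250) and (530,335), and the blue tray at (228,253), all in 1.5x pixels. Only one jar is present.

```bash
cat >> h.py <<'E'
def blobs(c,roi,lo=110,sat=60,area=30):
    """bright grey blobs in roi (u0,v0,u1,v1)"""
    u0,v0,u1,v1=roi; h=cv2.cvtColor(c['color'],cv2.COLOR_RGB2HSV)[v0:v1,u0:u1]
    m=((h[...,2]>lo)&(h[...,1]<sat)).astype(np.uint8)
    n,l,st,ce=cv2.connectedComponentsWithStats(m)
    return [(np.argwhere(l==i)[:,::-1]+[u0,v0]) for i in range(1,n) if st[i,4]>area]
def tube(c,px,z=.006):
    """pose of tube from its pixels: hull's min-area rect; bend side from mass"""
    P=ray(c,px,z)[:,:2]
    (cx,cy),(w,h),a=cv2.minAreaRect((P*1000).astype(np.float32))
    a=np.radians(a)
    ex=np.array([np.cos(a),np.sin(a)]); 
    if w>h: ex=np.array([-ex[1],ex[0]])
    ey=np.array([-ex[1],ex[0]]); C=np.array([cx,cy])/1000; q=P-C
    # bend side holds the pixels near the middle (|y|<25mm)
    if np.mean((q@ex)[np.abs(q@ey)<.02])>0: ex=-ex
    return C-ex*.018, np.degrees(np.arctan2(ex[1],ex[0])), (w,h)
E
python3 - <<'E'
from h import *
c=dict(np.load('top0.npz')); 
for roi in((165,190,195,250),(340,145,385,195),(322,208,385,238)):
    for b in blobs(c,roi): print('tube',roi,len(b),tube(c,b))
b=max(blobs(c,(225,160,298,225),lo=70,sat=80),key=len)
P=ray(c,b,.046)[:,:2]; r=cv2.minAreaRect((P*1000).astype(np.float32)); print('stand',r,cv2.boxPoints(r))
p=lambda u,v,z:ray(c,(u/1.5,v/1.5),z)[0].round(4)
print('jar',p(364,219,.07),p(364,215,.07))
print('bar ends near-top',p(341,200,.03),p(450,207,.03),'far top',p(342,195,.03))
print('tray rim',[p(*q,.04) for q in((185,221),(272,226),(269,287),(181,281))])
print('vane',p(388,178,.03),p(404,197,.03))
print('bott',p(275,187,.11),'beaker',p(225,178,.085))
E
```

```text
tube (165, 190, 195, 250) 259 (array([0.41982516, 0.25657796]), np.float64(87.77499389648439), (49.28433609008789, 155.00604248046875))
tube (340, 145, 385, 195) 273 (array([ 0.62575012, -0.28612961]), np.float64(-128.9212646484375), (50.17354965209961, 159.75723266601562))
tube (322, 208, 385, 238) 286 (array([ 0.4101596 , -0.28276143]), np.float64(1.539052486419678), (47.99760437011719, 160.23863220214844))
stand ((517.5701904296875, 16.229141235351562), (174.8560791015625, 165.31988525390625), 84.43325805664062) [[426.8191   -62.76813 ]
 [591.3594   -78.805016]
 [608.3213    95.22641 ]
 [443.781    111.2633  ]]
jar [0.6544 0.0762 0.07  ] [0.663  0.0765 0.07  ]
bar ends near-top [0.7053 0.1304 0.03  ] [ 0.6955 -0.106   0.03  ] far top [0.7165 0.1287 0.03  ]
tray rim [array([0.6479, 0.4626, 0.04  ]), array([0.6417, 0.2748, 0.04  ]), array([0.51  , 0.2739, 0.04  ]), array([0.5179, 0.4614, 0.04  ])]
vane [0.7571 0.0299 0.03  ] [ 0.7154 -0.006   0.03  ]
bott [0.7066 0.2568 0.11  ] beaker [0.731  0.3682 0.085 ]
```

```bash
python3 - <<'E'
import cv2
im=cv2.imread('pics/top0.png')
cv2.imwrite('pics/crop0.png',cv2.resize(im[150:350,220:470],None,fx=3,fy=3,interpolation=cv2.INTER_CUBIC))
E
```

```text
(no output)
```

View pics/crop0.png

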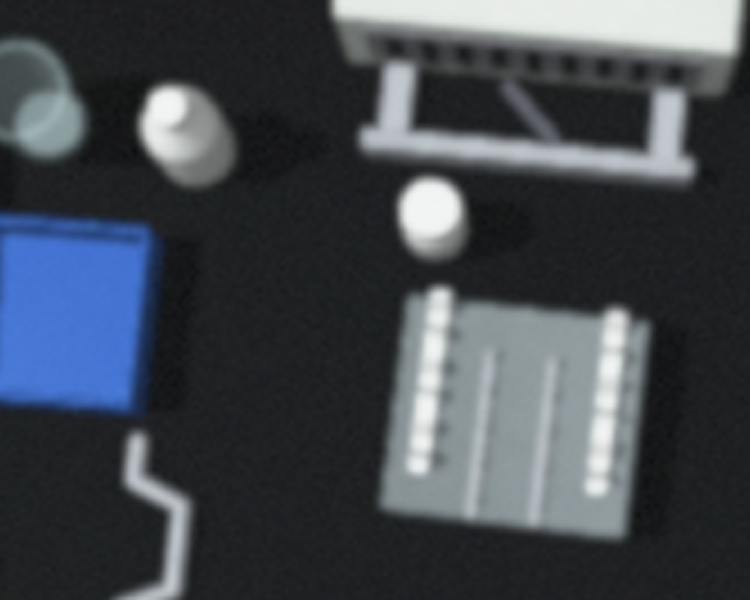

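```bash
cat >> h.py <<'E'
def row(x,y,z,az,verbose=True):
    """turn+shift (tool axes now) to TCP x,y,z, tool down, tool z azimuth az deg"""
    s=ctrl.get_state(); R0=R.from_quat(s['tool_rot']); a=np.radians(az)
    X=np.array([0,0,-1.]); Z=np.array([np.cos(a),np.sin(a),0]); Y=np.cross(Z,X)
    Rt=R.from_matrix(np.c_[X,Y,Z])
    return np.r_[(R0.inv()*Rt).as_rotvec().round(3), R0.inv().apply(np.array([x,y,z])-s['tcp_pos']).round(4)].tolist()
def st():
    s=ctrl.get_state(); M=R.from_quat(s['tool_rot']).as_matrix()
    print('t',round(s['time'],2),'tcp',s['tcp_pos'].round(4),'az z',np.degrees(np.arctan2(M[1,2],M[0,2])).round(1),'down',M[:,0].round(3),'w',round(s['width'],4),'F',s['contact_force'].round(1),'q',s['qpos'].round(2))
E
python3 - <<'E'
from h import *
st()
for az in(90,-90): print(row(.655,.076,.20,az))
E
```

```text
t 0.1 tcp [0.2673 0.6735 0.2475] az z 68.4 down [-0.    -0.001 -1.   ] w 0.0857 F [-0.2 -0.7 -0.3] q [-1.27  0.6  -0.    1.6   0.    0.94 -0.08]
[-0.378, -0.001, -0.0, 0.0482, -0.5807, -0.4123]
[2.764, -0.0, 0.002, 0.0482, -0.5807, -0.4123]
```

```bash
T='' ; python3 -m crank '[[-0.378,0,0,0.048,-0.581,-0.412,1],[-0.378,0,0,0.048,-0.581,-0.412,1],[-0.378,0,0,0.048,-0.581,-0.412,1],[-0.378,0,0,0.048,-0.581,-0.412,1],[-0.378,0,0,0.048,-0.581,-0.412,1],[-0.378,0,0,0.048,-0.581,-0.412,1],[-0.378,0,0,0.048,-0.581,-0.412,1],[-0.378,0,0,0.048,-0.581,-0.412,1],[-0.378,0,0,0.048,-0.581,-0.412,1],[-0.378,0,0,0.048,-0.581,-0.412,1]]' 40
python3 - <<'E'
from h import *
st();print(row(.655,.076,.20,90))
E
```

```text
time: 1.35
tcp_pos: [0.608, 0.1492, 0.2059]
tool_rot: [-0.5, 0.5, 0.5, 0.5]
contact_force: [0.4, 0.4, 0.0]
width: 0.0852
t 1.35 tcp [0.608  0.1492 0.2059] az z 90.0 down [-0. -0. -1.] w 0.0852 F [0.4 0.4 0. ] q [-0.26  0.53 -0.11  1.87  0.08  0.75  1.16]
[0.0, -0.0, -0.0, 0.0059, -0.047, -0.0732]
```

```bash
python3 -m crank '[[0,0,0,0.006,-0.047,-0.073,1],[0,0,0,0.006,-0.047,-0.073,1],[0,0,0,0.006,-0.047,-0.073,1],[0,0,0,0.006,-0.047,-0.073,1]]'
python3 - <<'E'
from h import *
st(); c=cam('wrist','w1.png'); print({k:np.round(v,3) for k,v in c.items() if k!='color'})
print(proj(c,[[.655,.076,.07],[.655,.076,0]]))
E
```

```text
time: 1.85
tcp_pos: [0.6534, 0.08, 0.2001]
tool_rot: [-0.5, 0.499, 0.501, 0.499]
contact_force: [-0.1, 1.3, 0.9]
width: 0.0853
t 1.85 tcp [0.6534 0.08   0.2001] az z 90.1 down [-0.001  0.001 -1.   ] w 0.0853 F [-0.1  1.3  0.9] q [-0.14  0.57 -0.11  1.8   0.08  0.77  1.29]
{'fx': np.float64(286.133), 'fy': np.float64(286.133), 'cx': np.float64(254.548), 'cy': np.float64(193.512), 'position': array([0.572, 0.079, 0.326]), 'orientation': array([0.698, 0.699, 0.112, 0.112])}
[[251.20864226 191.86052382]
 [251.85778622 173.54902243]]
```

View pics/w1.png

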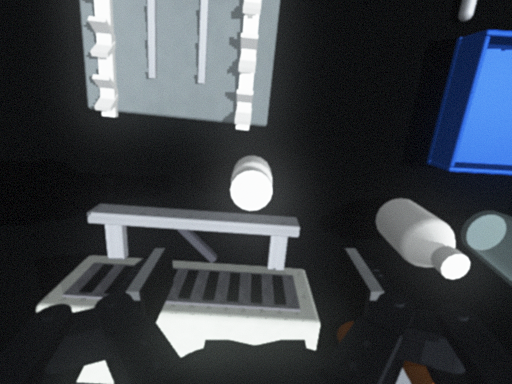

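Jar cap is at (251,189), about 3 px from the prediction, so x≈0.6525. The bar runs from (90,207) to (298,219) and the stand's far corners are at (88,107) and (267,125).

```bash
python3 - <<'E'
from h import *
c=cam('wrist')
f=lambda u,v,z:ray(c,(u,v),z)[0].round(4)
print('jar',f(251,189,.07))
print('bar z.03',f(90,208,.03),f(298,220,.03),'z0',f(90,208,0.0),f(298,220,.0),'lower edge z.03',f(90,222,.03),f(297,236,.03))
print('stand far',f(88,107,.046),f(267,125,.046))
print(row(.6525,.0765,.045,90), row(.6525,.0765,.2,90))
E
```

```text
jar [0.6522 0.0761 0.07  ]
bar z.03 [ 0.6873 -0.1029  0.03  ] [0.7011 0.1285 0.03  ] z0 [ 0.6989 -0.1213  0.    ] [0.7141 0.1335 0.    ] lower edge z.03 [ 0.7042 -0.1059  0.03  ] [0.721  0.1283 0.03  ]
stand far [ 0.5796 -0.077   0.046 ] [0.5956 0.0912 0.046 ]
[0.003, 0.001, -0.0, 0.1554, 0.0008, -0.004] [0.003, 0.001, -0.0, 0.0004, 0.0009, -0.0038]
```

```bash
python3 -m crank '[[0,0,0,0.06,0.001,-0.004,1],[0,0,0,0.11,0.001,-0.004,1],[0,0,0,0.155,0.001,-0.004,1],[0,0,0,0.155,0.001,-0.004,1],[0,0,0,0.155,0.001,-0.004,-1],[0,0,0,0.155,0.001,-0.004,-1],[0,0,0,0.155,0.001,-0.004,-1],[0,0,0,0.155,0.001,-0.004,-1],[0,0,0,0.155,0.001,-0.004,-1],[0,0,0,0.155,0.001,-0.004,-1]]' 50
python3 -m crank '[[0,0,0,-0.06,0,0,-1],[0,0,0,-0.12,0,0,-1],[0,0,0,-0.16,0,0,-1],[0,0,0,-0.16,0,0,-1]]'
python3 - <<'E'
from h import *
st(); print(row(.58,.35,.2,90))
E
```

```text
time: 3.2
tcp_pos: [0.6544, 0.0746, 0.0479]
tool_rot: [-0.501, 0.499, 0.499, 0.501]
contact_force: [-1.3, 1.3, 8.9]
width: 0.0415
time: 3.7
tcp_pos: [0.655, 0.0741, 0.2102]
tool_rot: [-0.502, 0.498, 0.498, 0.502]
contact_force: [0.1, 0.5, -2.2]
width: 0.0414
t 3.7 tcp [0.655  0.0741 0.2102] az z 90.0 down [ 0.008  0.001 -1.   ] w 0.0414 F [ 0.1  0.5 -2.2] q [-0.12  0.56 -0.11  1.8   0.08  0.78  1.29]
[-0.0, 0.001, 0.008, 0.01, 0.0751, 0.2759]
```

```bash
python3 -m crank '[[0,0,0.008,0.01,0.075,0.276,-1],[0,0,0.008,0.01,0.075,0.276,-1],[0,0,0.008,0.01,0.075,0.276,-1],[0,0,0.008,0.01,0.075,0.276,-1],[0,0,0.008,0.01,0.075,0.276,-1],[0,0,0.008,0.01,0.075,0.276,-1],[0,0,0.008,0.01,0.075,0.276,-1]]'
python3 - <<'E'
from h import *
st(); c=cam('wrist','w2.png'); print(row(.58,.35,.053,90)); cam('scene','s2.png')
E
```

```text
time: 4.58
tcp_pos: [0.578, 0.3489, 0.1946]
tool_rot: [-0.498, 0.503, 0.502, 0.497]
contact_force: [0.7, -0.5, -1.9]
width: 0.0416
t 4.58 tcp [0.578  0.3489 0.1946] az z 90.0 down [-0.009 -0.002 -1.   ] w 0.0416 F [ 0.7 -0.5 -1.9] q [-0.56  0.6  -0.1   1.76  0.07  0.8   0.88]
[-0.001, -0.001, -0.008, 0.1418, -0.0028, 0.0019]
```

View pics/w2.png

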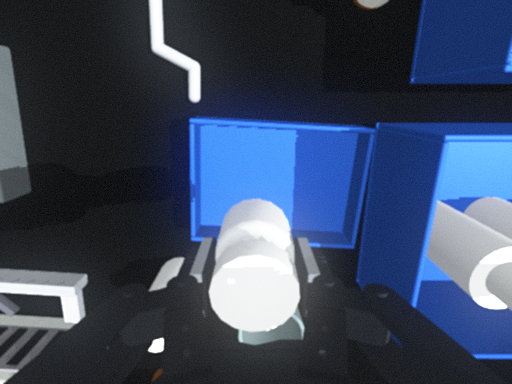

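The jar is held upright over the tray, whose rim spans (190,120) to (375,245).

```bash
python3 -m crank '[[0,0,-0.008,0.05,-0.003,0.008,-1],[0,0,-0.008,0.09,-0.003,0.01,-1],[0,0,-0.008,0.12,-0.003,0.01,-1],[0,0,-0.008,0.135,-0.003,0.01,-1],[0,0,-0.008,0.141,-0.003,0.01,-1],[0,0,-0.008,0.141,-0.003,0.01,-1],[0,0,-0.008,0.141,-0.003,0.01,0],[0,0,-0.008,0.141,-0.003,0.01,0],[0,0,-0.008,0.141,-0.003,0.01,0.2]]'
python3 -m crank '[[0,0,0,-0.05,0,0,0.2],[0,0,0,-0.11,0,0,0.2],[0,0,0,-0.16,0,0,0.2],[0,0,0,-0.16,0,0,-1]]'
python3 - <<'E'
from h import *
st(); cam('wrist','w3.png'); print(row(.41,.07,.2,90))
E
```

```text
time: 5.8
tcp_pos: [0.5804, 0.3602, 0.055]
tool_rot: [-0.5, 0.5, 0.5, 0.5]
contact_force: [-0.5, -0.3, -0.4]
width: 0.0508
time: 6.3
tcp_pos: [0.5819, 0.3613, 0.2195]
tool_rot: [-0.501, 0.497, 0.499, 0.503]
contact_force: [0.6, -0.3, -0.3]
width: 0.034
t 6.3 tcp [0.5819 0.3613 0.2195] az z 90.0 down [ 0.007  0.005 -1.   ] w 0.034 F [ 0.6 -0.3 -0.3] q [-0.57  0.58 -0.1   1.73  0.07  0.83  0.86]
[0.0, 0.003, 0.004, 0.0154, 0.1709, -0.2905]
```

View pics/w3.png

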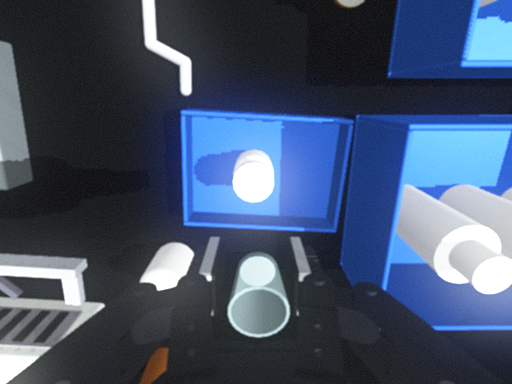

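The jar stands upright in the tray at (253,178). Next I go to the near-left corner of the stand.

```bash
python3 -m crank '[[0,0.003,0.004,0.02,0.167,-0.271,-1],[0,0.003,0.004,0.02,0.167,-0.271,-1],[0,0.003,0.004,0.02,0.167,-0.271,-1],[0,0.003,0.004,0.02,0.167,-0.271,-1],[0,0.003,0.004,0.02,0.167,-0.271,-1],[0,0.003,0.004,0.02,0.167,-0.271,-1],[0,0.003,0.004,0.02,0.167,-0.271,-1]]'
python3 -m crank '[[0,0,0,0.06,0,0,-1],[0,0,0,0.12,0,0,-1],[0,0,0,0.163,0,0,-1],[0,0,0,0.163,0,0,-1]]'
python3 - <<'E'
from h import *
st(); print(row(.415,.09,.035,90)); c=cam('scene','s3.png')
E
```

```text
time: 7.22
tcp_pos: [0.413, 0.0888, 0.1939]
tool_rot: [-0.499, 0.502, 0.5, 0.498]
contact_force: [0.4, 0.9, -0.6]
width: -0.0004
time: 7.72
tcp_pos: [0.4137, 0.0838, 0.0494]
tool_rot: [-0.505, 0.507, 0.496, 0.492]
contact_force: [0.4, -0.0, 0.1]
width: -0.0001
t 7.72 tcp [0.4137 0.0838 0.0494] az z 90.2 down [-0.006 -0.025 -1.   ] w -0.0001 F [ 0.4 -0.   0.1] q [-0.28  0.64 -0.1   2.42  0.72  0.13  0.5 ]
[0.003, -0.025, -0.006, 0.0142, -0.0014, 0.0066]
```

View pics/s3.png

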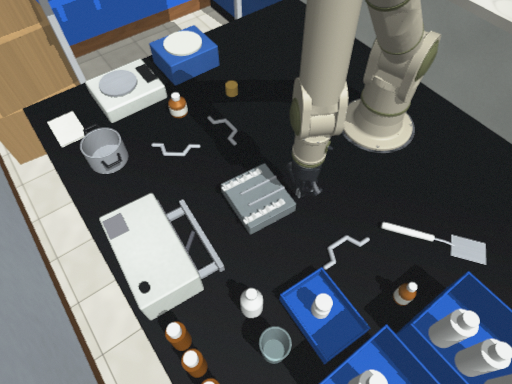

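```bash
python3 -m crank '[[0.003,-0.025,-0.006,0.014,-0.010,0.004,-1],[0.003,-0.025,-0.006,0.014,-0.010,0.004,-1],[0.003,-0.025,-0.006,0.014,-0.010,0.004,-1]]'
python3 - <<'E'
from h import *
st(); print(row(.424,.088,.033,90))
E
```

```text
time: 8.15
tcp_pos: [0.4233, 0.0862, 0.0375]
tool_rot: [-0.5, 0.5, 0.499, 0.501]
contact_force: [-0.1, -0.4, -0.0]
width: 0.0001
t 8.15 tcp [0.4233 0.0862 0.0375] az z 89.9 down [ 0.002  0.    -1.   ] w 0.0001 F [-0.1 -0.4 -0. ] q [-0.24  0.67 -0.14  2.41  0.95  0.11  0.28]
[-0.002, 0.0, 0.002, 0.0045, -0.0007, 0.0018]
```

```bash
python3 -m crank '[[0,0,0,0.002,-0.004,0.002,-1],[0,0,0,0.003,-0.008,0.002,-1],[0,0,0,0.003,-0.012,0.002,-1],[0,0,0,0.003,-0.016,0.002,-1]]'; python3 -m crank '[[0,0,0,0,-0.004,0,-1],[0,0,0,0,-0.008,0,-1],[0,0,0,0,-0.010,0,-1]]'
python3 - <<'E'
from h import *
st(); c=cam('scene'); np.savez('s4.npz',**c)
im=cv2.cvtColor(c['color'],cv2.COLOR_RGB2BGR)[140:320,80:320]
cv2.imwrite('pics/s4.png',cv2.resize(im,None,fx=3,fy=3,interpolation=cv2.INTER_CUBIC))
E
```

```text
time: 8.65
tcp_pos: [0.4346, 0.088, 0.0344]
tool_rot: [-0.499, 0.501, 0.501, 0.499]
contact_force: [-19.2, 7.7, 12.1]
width: -0.0003
time: 9.02
tcp_pos: [0.4452, 0.0891, 0.0345]
tool_rot: [-0.499, 0.5, 0.502, 0.5]
contact_force: [-15.7, 9.2, 7.7]
width: 0.0002
t 9.03 tcp [0.4452 0.0891 0.0345] az z 90.1 down [-0.003  0.002 -1.   ] w 0.0002 F [-15.7   9.2   7.7] q [-0.15  0.69 -0.24  2.35  0.91  0.19  0.33]
```

View pics/s4.png

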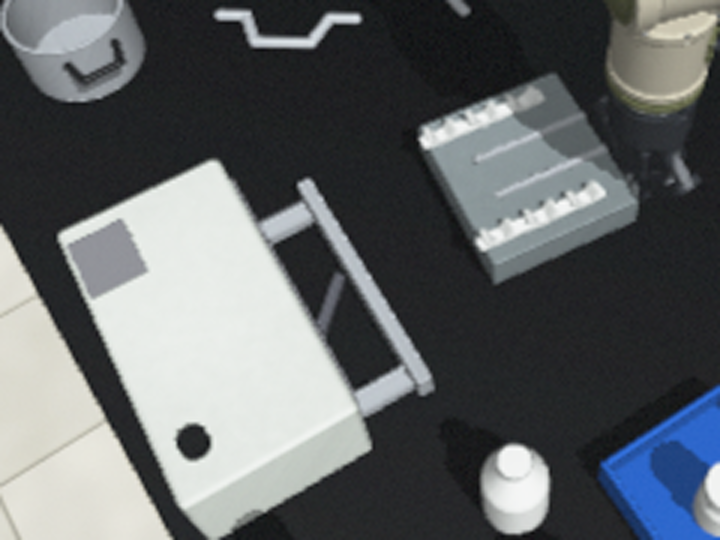

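Stand's left notch row runs from (485,243) to (600,190) and the right row's far end is at (425,143). The view is clear enough to measure from.

```bash
cat >> h.py <<'E'
DR=np.array([.698,.012]); DY=-4.0
def stand(c,roi=None,v=165):
    """yaw, centre from white notch rows (top z~.06)"""
    if roi is None:
        uv=proj(c,[[.56,.016,.05]])[0]; roi=(int(uv[0]-75),int(uv[1]-60),int(uv[0]+75),int(uv[1]+60))
    u0,v0,u1,v1=[max(0,k) for k in roi]; im=c['color'][v0:v1,u0:u1]
    h=cv2.cvtColor(im,cv2.COLOR_RGB2HSV); m=((h[...,2]>v)&(h[...,1]<35)).astype(np.uint8)
    m=cv2.morphologyEx(m,cv2.MORPH_CLOSE,np.ones((5,5)))
    n,l,stt,ce=cv2.connectedComponentsWithStats(m); out=[]
    for i in range(1,n):
        if stt[i,4]<25: continue
        P=ray(c,np.argwhere(l==i)[:,::-1]+[u0,v0],.058)[:,:2]
        (x,y),(w,hh),a=cv2.minAreaRect((P*1000).astype(np.float32))
        if w<hh: a-=90; w,hh=hh,w
        a=(a+90)%180-90
        k=np.radians(a); e=np.array([np.cos(k),np.sin(k)]); far=P[np.argsort(P@e)[-8:]].mean(0)
        out.append((len(P),x,y,w,hh,a,far))
        print('row n%d c(%.0f,%.0f) %.0fx%.0f yaw %.1f'%(len(P),x,y,w,hh,a),'far',far.round(4))
    return out
E
python3 - <<'E'
from h import *
stand(dict(np.load('s4.npz'))); print(); stand(dict(np.load('scene0.npz'))); print(); stand(dict(np.load('top0.npz')))
E
```

```text
row n216 c(301,-29) 80x48 yaw -48.8 far [ 0.3168 -0.0647]
row n101 c(605,-237) 96x28 yaw -7.5 far [ 0.6475 -0.2515]
row n63 c(360,32) 79x24 yaw -20.0 far [0.3898 0.0158]
row n235 c(536,-52) 113x28 yaw -9.3 far [ 0.5898 -0.0569]
row n58 c(528,-8) 64x9 yaw -10.5 far [ 0.5557 -0.0132]
row n72 c(525,36) 86x8 yaw -9.6 far [0.5628 0.031 ]
row n872 c(760,15) 211x109 yaw 85.7 far [0.7174 0.1207]
row n315 c(548,71) 128x25 yaw -7.9 far [0.6096 0.0635]

row n101 c(605,-237) 96x28 yaw -7.5 far [ 0.6475 -0.2515]
row n310 c(526,-47) 129x27 yaw -6.4 far [ 0.5877 -0.0517]
row n98 c(499,-2) 114x8 yaw -5.2 far [ 0.5513 -0.0068]
row n92 c(503,40) 112x9 yaw -5.9 far [0.5545 0.0366]
row n306 c(538,75) 130x23 yaw -5.4 far [0.6005 0.0721]
row n871 c(760,15) 211x109 yaw 85.7 far [0.7174 0.1207]
row n322 c(658,86) 71x39 yaw 69.0 far [0.674  0.1162]

row n395 c(720,12) 227x57 yaw 87.4 far [0.708  0.1231]
row n42 c(714,255) 49x10 yaw 3.1 far [0.7335 0.2589]
row n155 c(654,79) 45x38 yaw 1.9 far [0.6759 0.0838]
row n244 c(535,77) 131x19 yaw -5.3 far [0.5969 0.0696]
row n260 c(522,-45) 130x20 yaw -5.0 far [ 0.5848 -0.052 ]
row n109 c(500,41) 113x10 yaw -5.6 far [0.5512 0.0356]
row n124 c(497,-3) 114x11 yaw -5.5 far [ 0.5499 -0.0074]
```

```bash
python3 -m crank '[[0,0,0,0,-0.004,0,-1],[0,0,0,0,-0.008,0,-1],[0,0,0,0,-0.012,0,-1],[0,0,0,0,-0.012,0,-1]]'
python3 - <<'E'
from h import *
st(); c=cam('scene'); stand(c)
E
```

```text
time: 9.57
tcp_pos: [0.4581, 0.0895, 0.0345]
tool_rot: [-0.499, 0.5, 0.501, 0.5]
contact_force: [-11.5, 9.4, 5.4]
width: -0.0
t 9.57 tcp [0.4581 0.0895 0.0345] az z 90.0 down [-0.002  0.003 -1.   ] w -0.0 F [-11.5   9.4   5.4] q [-0.12  0.7  -0.28  2.32  0.89  0.23  0.36]
row n247 c(321,-22) 86x79 yaw 53.5 far [0.3369 0.008 ]
row n101 c(605,-237) 96x28 yaw -7.5 far [ 0.6475 -0.2515]
row n71 c(373,34) 74x24 yaw -12.0 far [0.4035 0.0215]
row n218 c(540,-57) 111x27 yaw -13.8 far [ 0.5917 -0.067 ]
row n51 c(539,-14) 57x9 yaw -14.4 far [ 0.5619 -0.0199]
row n75 c(538,31) 78x9 yaw -13.2 far [0.5729 0.022 ]
row n869 c(760,15) 211x109 yaw 85.7 far [0.7174 0.1207]
row n320 c(560,63) 129x25 yaw -13.3 far [0.6208 0.0514]
```

```bash
python3 -m crank '[[0,0,0,0,0.015,0,-1],[0,0,0,-0.055,0.017,0,-1],[0,0,0,-0.06,0.025,-0.05,-1],[0,0,0,-0.06,0.035,-0.1,-1],[0,0,0,-0.06,0.039,-0.133,-1],[0,0,0,-0.06,0.039,-0.133,-1],[0,0,0,-0.03,0.039,-0.133,-1],[0,0,0,0,0.039,-0.133,-1],[0,0,0,0,0.039,-0.133,-1]]'
python3 - <<'E'
from h import *
st(); print(row(.42,-.044,.035,90))
E
```

```text
time: 10.75
tcp_pos: [0.4217, -0.0441, 0.0333]
tool_rot: [0.5, -0.5, -0.5, -0.499]
contact_force: [-0.8, -0.1, -0.0]
width: -0.0001
t 10.75 tcp [ 0.4217 -0.0441  0.0333] az z 90.1 down [-0.    -0.001 -1.   ] w -0.0001 F [-0.8 -0.1 -0. ] q [ 0.09  0.68 -0.17  2.42  1.22  0.12  0.31]
[0.001, -0.001, -0.0, -0.0017, 0.0017, 0.0001]
```

```bash
python3 -m crank '[[0,0,0,0,-0.005,0,-1],[0,0,0,0,-0.010,0,-1],[0,0,0,0,-0.015,0,-1],[0,0,0,0,-0.020,0,-1],[0,0,0,0,-0.025,-0.001,-1],[0,0,0,0,-0.030,-0.003,-1],[0,0,0,0,-0.035,-0.005,-1],[0,0,0,0,-0.040,-0.007,-1],[0,0,0,0,-0.040,-0.007,-1]]'
python3 - <<'E'
from h import *
st(); c=cam('scene'); stand(c)
E
```

```text
time: 11.88
tcp_pos: [0.4589, -0.0538, 0.0353]
tool_rot: [-0.498, 0.503, 0.499, 0.5]
contact_force: [-6.8, -3.9, -2.0]
width: 0.0002
t 11.88 tcp [ 0.4589 -0.0538  0.0353] az z 89.7 down [-0.003 -0.002 -1.   ] w 0.0002 F [-6.8 -3.9 -2. ] q [ 0.25  0.71 -0.38  2.33  1.03  0.28  0.52]
row n74 c(619,-240) 76x25 yaw 0.1 far [ 0.6532 -0.2412]
row n325 c(563,-49) 130x27 yaw -2.8 far [ 0.6257 -0.0503]
row n101 c(536,-6) 115x10 yaw -3.0 far [ 0.589  -0.0071]
row n99 c(537,38) 113x9 yaw -3.3 far [0.5896 0.0361]
row n873 c(760,15) 211x109 yaw 85.7 far [0.7174 0.1207]
row n309 c(570,74) 129x24 yaw -2.6 far [0.6324 0.0729]
```

```bash
python3 -m crank '[[0,0,0,0,-0.005,-0.001,-1],[0,0,0,0,-0.010,-0.002,-1],[0,0,0,0,-0.015,-0.003,-1],[0,0,0,0,-0.020,-0.005,-1],[0,0,0,0,-0.025,-0.006,-1],[0,0,0,0,-0.025,-0.006,-1]]'
python3 - <<'E'
from h import *
st(); c=cam('scene'); stand(c)
E
```

```text
time: 12.68
tcp_pos: [0.4828, -0.0602, 0.0353]
tool_rot: [-0.498, 0.503, 0.5, 0.499]
contact_force: [-8.2, -5.3, -1.5]
width: 0.0
t 12.68 tcp [ 0.4828 -0.0602  0.0353] az z 89.7 down [-0.006 -0.003 -1.   ] w 0.0 F [-8.2 -5.3 -1.5] q [ 0.31  0.72 -0.44  2.27  0.96  0.35  0.6 ]
row n74 c(619,-240) 76x25 yaw 0.1 far [ 0.6532 -0.2412]
row n299 c(585,-42) 130x26 yaw 5.6 far [ 0.6483 -0.0336]
row n97 c(552,-3) 111x9 yaw 5.8 far [0.6029 0.0029]
row n95 c(546,41) 114x7 yaw 5.5 far [0.5996 0.0463]
row n873 c(760,15) 211x109 yaw 85.7 far [0.7174 0.1207]
row n298 c(574,81) 130x22 yaw 4.7 far [0.6358 0.0888]
```

```bash
python3 -m crank '[[0,0,0,0,0.015,0,-1],[0,0,0,-0.055,0.017,0,-1],[0,0,0,-0.06,0.018,0.05,-1],[0,0,0,-0.06,0.020,0.11,-1],[0,0,0,-0.06,0.020,0.143,-1],[0,0,0,-0.06,0.020,0.143,-1],[0,0,0,-0.03,0.020,0.143,-1],[0,0,0,0.001,0.020,0.143,-1],[0,0,0,0.001,0.020,0.143,-1]]'
python3 -m crank '[[0,0,0,0,-0.006,0,-1],[0,0,0,0,-0.012,0,-1],[0,0,0,0,-0.018,0,-1],[0,0,0,0,-0.023,0.001,-1],[0,0,0,0,-0.028,0.003,-1],[0,0,0,0,-0.033,0.004,-1],[0,0,0,0,-0.038,0.006,-1],[0,0,0,0,-0.043,0.007,-1],[0,0,0,0,-0.043,0.007,-1]]'
python3 - <<'E'
from h import *
st(); c=cam('scene'); stand(c)
E
```

```text
time: 13.85
tcp_pos: [0.4662, 0.084, 0.0331]
tool_rot: [-0.499, 0.501, 0.499, 0.5]
contact_force: [-0.3, -0.5, -0.0]
width: 0.0002
time: 14.98
tcp_pos: [0.5088, 0.0919, 0.0349]
tool_rot: [-0.499, 0.5, 0.5, 0.501]
contact_force: [-7.0, 3.5, -2.5]
width: -0.0003
t 14.97 tcp [0.5088 0.0919 0.0349] az z 89.9 down [-0.     0.002 -1.   ] w -0.0003 F [-7.   3.5 -2.5] q [ 0.03  0.74 -0.47  2.2   0.9   0.4   0.38]
row n752 c(359,-36) 137x109 yaw -36.5 far [ 0.3902 -0.1045]
row n71 c(620,-240) 73x24 yaw 2.2 far [ 0.6532 -0.2412]
row n77 c(437,35) 80x24 yaw -18.4 far [0.468  0.0185]
row n276 c(601,-55) 113x28 yaw -8.7 far [ 0.6552 -0.0591]
row n60 c(592,-11) 63x9 yaw -8.3 far [ 0.6201 -0.0149]
row n870 c(760,15) 211x109 yaw 85.7 far [0.7174 0.1207]
row n74 c(590,33) 82x9 yaw -8.3 far [0.6266 0.0288]
row n330 c(611,69) 129x24 yaw -8.4 far [0.6726 0.0617]
```

```bash
python3 -m crank '[[0,0,0,0,-0.005,0.001,-1],[0,0,0,0,-0.010,0.001,-1],[0,0,0,0,-0.014,0.002,-1],[0,0,0,0,-0.014,0.002,-1]]'
python3 - <<'E'
from h import *
st(); c=cam('scene'); stand(c)
E
```

```text
time: 15.52
tcp_pos: [0.5227, 0.0941, 0.035]
tool_rot: [-0.499, 0.5, 0.5, 0.501]
contact_force: [-5.9, 4.9, -3.7]
width: -0.0001
t 15.53 tcp [0.5227 0.0941 0.035 ] az z 89.9 down [-0.     0.002 -1.   ] w -0.0001 F [-5.9  4.9 -3.7] q [ 0.05  0.75 -0.49  2.17  0.88  0.43  0.41]
row n1036 c(395,-16) 183x139 yaw 53.5 far [0.471  0.0415]
row n62 c(625,-240) 63x21 yaw 7.4 far [ 0.6531 -0.24  ]
row n240 c(596,-57) 125x27 yaw -14.0 far [ 0.6553 -0.0695]
row n54 c(603,-16) 56x9 yaw -12.8 far [ 0.6261 -0.0208]
row n872 c(760,15) 211x109 yaw 85.7 far [0.7174 0.1207]
row n73 c(602,29) 74x9 yaw -13.2 far [0.6353 0.021 ]
row n331 c(623,63) 128x24 yaw -13.3 far [0.6834 0.05  ]
```

```bash
python3 -m crank '[[0,0,0,0,0.015,0,-1],[0,0,0,-0.055,0.025,0,-1],[0,0,0,-0.06,0.038,-0.05,-1],[0,0,0,-0.06,0.040,-0.11,-1],[0,0,0,-0.06,0.040,-0.141,-1],[0,0,0,-0.06,0.040,-0.141,-1],[0,0,0,-0.03,0.040,-0.141,-1],[0,0,0,0.001,0.040,-0.141,-1],[0,0,0,0.001,0.040,-0.141,-1]]'
python3 -m crank '[[0,0,0,0,-0.006,0,-1],[0,0,0,0,-0.012,0,-1],[0,0,0,0,-0.018,0,-1],[0,0,0,0,-0.023,-0.001,-1],[0,0,0,0,-0.028,-0.003,-1],[0,0,0,0,-0.033,-0.004,-1],[0,0,0,0,-0.038,-0.006,-1],[0,0,0,0,-0.043,-0.008,-1],[0,0,0,0,-0.048,-0.010,-1]]'
python3 - <<'E'
from h import *
st(); c=cam('scene'); stand(c)
E
```

```text
time: 16.7
tcp_pos: [0.4831, -0.0463, 0.0321]
tool_rot: [-0.5, 0.5, 0.5, 0.5]
contact_force: [-0.0, -0.5, 0.6]
width: 0.0001
time: 17.82
tcp_pos: [0.5269, -0.0603, 0.0334]
tool_rot: [-0.498, 0.504, 0.499, 0.498]
contact_force: [-13.9, -5.4, 3.0]
width: 0.0002
t 17.82 tcp [ 0.5269 -0.0603  0.0334] az z 89.7 down [-0.006 -0.005 -1.   ] w 0.0002 F [-13.9  -5.4   3. ] q [ 0.35  0.76 -0.51  2.16  0.9   0.45  0.68]
row n62 c(462,-150) 77x25 yaw -17.4 far [ 0.491  -0.1634]
row n41 c(637,-236) 41x18 yaw -4.9 far [ 0.6532 -0.2412]
row n1225 c(699,-12) 248x157 yaw 47.8 far [0.8102 0.0543]
row n112 c(600,-7) 114x9 yaw 0.7 far [ 0.6529 -0.0067]
row n108 c(599,37) 114x9 yaw 0.2 far [0.6526 0.0374]
row n325 c(630,75) 130x24 yaw 0.3 far [0.6932 0.0766]
```

```bash
python3 -m crank '[[0,0,0,0,0.012,0,-1],[0,0,0,-0.055,0.015,0,-1],[0,0,0,-0.06,0.015,0.05,-1],[0,0,0,-0.06,0.015,0.11,-1],[0,0,0,-0.06,0.015,0.145,-1],[0,0,0,-0.06,0.015,0.145,-1],[0,0,0,-0.03,0.015,0.145,-1],[0,0,0,0,0.015,0.145,-1],[0,0,0,0,0.015,0.145,-1]]'
python3 -m crank '[[0,0,0,0,-0.005,0,-1],[0,0,0,0,-0.010,0,-1],[0,0,0,0,-0.014,0,-1],[0,0,0,0,-0.018,0,-1],[0,0,0,0,-0.022,0,-1],[0,0,0,0,-0.022,0,-1]]'
python3 - <<'E'
from h import *
st(); c=cam('scene'); stand(c)
E
```

```text
time: 19.0
tcp_pos: [0.5165, 0.0865, 0.032]
tool_rot: [-0.5, 0.501, 0.499, 0.5]
contact_force: [-0.1, 0.5, -0.3]
width: 0.0002
time: 19.75
tcp_pos: [0.5364, 0.0895, 0.0337]
tool_rot: [-0.499, 0.5, 0.501, 0.501]
contact_force: [-12.4, 6.9, 5.8]
width: -0.0005
t 19.75 tcp [0.5364 0.0895 0.0337] az z 90.0 down [-0.001  0.003 -1.   ] w -0.0005 F [-12.4   6.9   5.8] q [ 0.08  0.77 -0.51  2.14  0.87  0.46  0.44]
row n1048 c(398,-53) 140x127 yaw -36.5 far [ 0.4189 -0.1401]
row n53 c(631,-239) 52x21 yaw 7.4 far [ 0.6531 -0.24  ]
row n73 c(471,33) 84x25 yaw -19.7 far [0.5029 0.0168]
row n1523 c(687,24) 243x208 yaw -13.5 far [0.8142 0.0447]
row n70 c(625,-9) 72x9 yaw -5.2 far [ 0.6568 -0.01  ]
row n76 c(621,35) 84x9 yaw -3.0 far [0.6584 0.0336]
```

```bash
python3 -m crank '[[0,0,0,0,-0.003,0,-1],[0,0,0,0,-0.005,0,-1],[0,0,0,0,-0.005,0,-1]]';  python3 -m crank '[[0,0,0,0,-0.002,0,-1],[0,0,0,0,-0.004,0,-1],[0,0,0,0,-0.004,0,-1]]'
python3 - <<'E'
from h import *
st(); c=cam('scene')
im=cv2.cvtColor(c['color'],cv2.COLOR_RGB2BGR)[140:320,80:320]
cv2.imwrite('pics/s5.png',cv2.resize(im,None,fx=3,fy=3,interpolation=cv2.INTER_CUBIC))
E
```

```text
time: 20.18
tcp_pos: [0.5413, 0.0899, 0.0337]
tool_rot: [-0.499, 0.499, 0.501, 0.501]
contact_force: [-13.0, 8.6, 6.3]
width: -0.0003
time: 20.55
tcp_pos: [0.543, 0.0899, 0.0336]
tool_rot: [-0.499, 0.5, 0.502, 0.499]
contact_force: [-20.4, 9.2, 11.1]
width: -0.0002
t 20.55 tcp [0.543  0.0899 0.0336] az z 90.0 down [-0.004  0.002 -1.   ] w -0.0002 F [-20.4   9.2  11.1] q [ 0.09  0.77 -0.52  2.12  0.86  0.47  0.46]
```

View pics/s5.png

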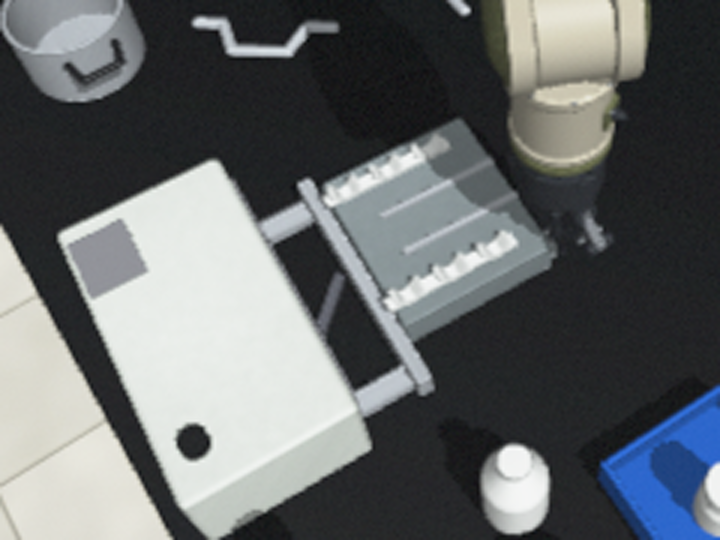

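The stand lies along the bar, with its far edge from (325,190) to (400,330) and well inside both ends. The far tube has been knocked aside. I'll seat the stand's right corner next.

```bash
python3 -m crank '[[0,0,0,0,0.012,0,-1],[0,0,0,-0.055,0.023,0,-1],[0,0,0,-0.06,0.023,-0.05,-1],[0,0,0,-0.06,0.023,-0.11,-1],[0,0,0,-0.06,0.023,-0.145,-1],[0,0,0,-0.06,0.023,-0.145,-1],[0,0,0,-0.03,0.023,-0.145,-1],[0,0,0,0,0.023,-0.145,-1],[0,0,0,0,0.023,-0.145,-1]]'
python3 -m crank '[[0,0,0,0,-0.005,0,-1],[0,0,0,0,-0.010,0,-1],[0,0,0,0,-0.013,0,-1],[0,0,0,0,-0.013,0,-1]]'
python3 - <<'E'
from h import *
st(); c=cam('wrist','w5.png')
E
```

```text
time: 21.72
tcp_pos: [0.5245, -0.0565, 0.0319]
tool_rot: [-0.5, 0.5, 0.5, 0.5]
contact_force: [-0.5, 0.4, 0.1]
width: 0.0003
time: 22.22
tcp_pos: [0.5322, -0.0582, 0.0334]
tool_rot: [-0.498, 0.503, 0.5, 0.498]
contact_force: [-20.2, 1.0, 11.3]
width: 0.0002
t 22.23 tcp [ 0.5322 -0.0582  0.0334] az z 89.8 down [-0.007 -0.003 -1.   ] w 0.0002 F [-20.2   1.   11.3] q [ 0.35  0.77 -0.52  2.15  0.9   0.46  0.68]
```

```bash
python3 -m crank '[[0,0,0,0,-0.002,0,-1],[0,0,0,0,-0.004,0,-1],[0,0,0,0,-0.004,0,-1]]'
python3 -m crank '[[0,0,0,0,0.015,0,-1],[0,0,0,-0.05,0.02,0,-1],[0,0,0,-0.11,0.04,0,-1],[0,0,0,-0.17,0.06,0,-1],[0,0,0,-0.2,0.05,-0.03,1],[0,0,0,-0.2,0.05,-0.03,1],[0,0,0,-0.2,0.05,-0.03,1]]'
python3 - <<'E'
from h import *
st(); c=cam('wrist'); np.savez('w6.npz',**c)
cv2.imwrite('pics/w6.png',cv2.cvtColor(c['color'],cv2.COLOR_RGB2BGR)); c=cam('scene'); np.savez('s6.npz',**c)
for roi in((185,85,260,155),(130,120,215,170),(310,220,380,280)):
    for b in blobs(c,roi): print('tube',roi,len(b),tube(c,b))
E
```

```text
time: 22.65
tcp_pos: [0.5323, -0.0583, 0.0333]
tool_rot: [-0.497, 0.505, 0.501, 0.496]
contact_force: [-31.4, 3.2, 23.1]
width: -0.0002
time: 23.52
tcp_pos: [0.4913, -0.0875, 0.2329]
tool_rot: [-0.5, 0.5, 0.498, 0.502]
contact_force: [-0.1, 0.3, -1.0]
width: 0.0543
t 23.52 tcp [ 0.4913 -0.0875  0.2329] az z 89.8 down [ 0.003 -0.    -1.   ] w 0.0543 F [-0.1  0.3 -1. ] q [ 0.69  0.47 -0.86  2.09  0.5   0.79  1.08]
tube (185, 85, 260, 155) 187 (array([ 0.4076991, -0.285574 ]), np.float64(0.8568983674049379), (46.93601608276367, 158.288330078125))
tube (185, 85, 260, 155) 31 (array([ 0.58529078, -0.26541082]), np.float64(-126.46926498413086), (12.664351463317871, 24.012353897094727))
tube (130, 120, 215, 170) 231 (array([ 0.64955857, -0.29409457]), np.float64(-129.84290313720703), (51.76946258544922, 158.04212951660156))
tube (310, 220, 380, 280) 310 (array([0.41593065, 0.2532486 ]), np.float64(86.773193359375), (47.80098342895508, 159.2463836669922))
```

View pics/w6.png

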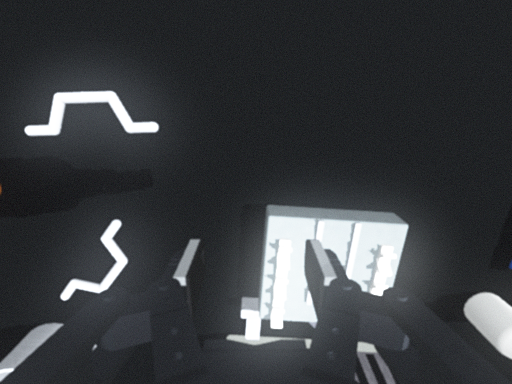

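Stand did not move at 31 N, so it is flush. Tube a is at (95,100), tube b at (105,260). Next I go over tube a.

```bash
python3 - <<'E'
from h import *
print(row(.409,-.284,.14,1))
E
```

```text
[1.552, 0.002, 0.001, 0.0918, 0.0818, -0.1974]
```

```bash
python3 -m crank '[[0.2,0,0,0.03,0.03,-0.06,0],[0.4,0,0,0.06,0.06,-0.12,0],[0.6,0,0,0.09,0.08,-0.18,0],[0.75,0,0,0.092,0.082,-0.197,0],[0.9,0,0,0.092,0.082,-0.197,0],[1.08,0,0,0.092,0.082,-0.197,0],[1.26,0,0,0.092,0.082,-0.197,0],[1.44,0,0,0.092,0.082,-0.197,0],[1.552,0,0,0.092,0.082,-0.197,0],[1.552,0,0,0.092,0.082,-0.197,0]]'
python3 - <<'E'
from h import *
st(); c=cam('wrist','w7.png'); print(proj(c,[[.409,-.284,.006]]))
bs=[b for b in blobs(c,(0,0,512,330),lo=150) if len(b)>300]
for b in bs: print(len(b),b.mean(0),tube(c,b))
E
```

```text
time: 24.88
tcp_pos: [0.4093, -0.2831, 0.1397]
tool_rot: [-0.006, 0.707, 0.007, 0.707]
contact_force: [-0.1, -0.2, 0.5]
width: 0.0423
t 24.88 tcp [ 0.4093 -0.2831  0.1397] az z 1.1 down [ 0.001  0.001 -1.   ] w 0.0423 F [-0.1 -0.2  0.5] q [ 0.71  0.51 -0.31  2.2   0.33  0.47  0.17]
[[254.82966284 188.28162029]]
40158 [266.53010608 227.2979481 ] (array([ 0.40904259, -0.29924965]), np.float64(-88.94260740280151), (427.4029235839844, 267.5448913574219))
12530 [465.46448524 214.91396648] (array([ 0.63079846, -0.33380987]), np.float64(-163.20798683166504), (108.91667175292969, 206.7171630859375))
```

View pics/w7.png

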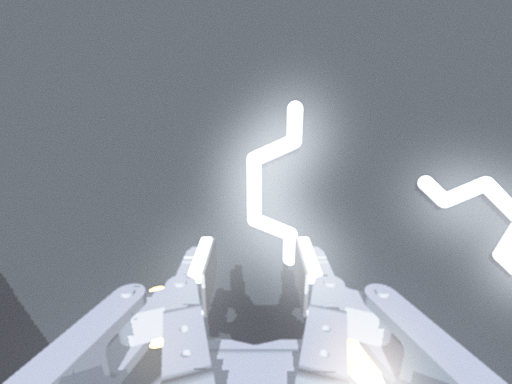

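Tube a's middle stretch is at (254,189), as predicted (255,188). I descend and grip.

```bash
python3 -m crank '[[0,0,0,0.05,-0.001,0,0],[0,0,0,0.09,-0.001,0,0],[0,0,0,0.115,-0.001,0,0],[0,0,0,0.119,-0.001,0,0],[0,0,0,0.119,-0.001,0,-1],[0,0,0,0.119,-0.001,0,-1],[0,0,0,0.119,-0.001,0,-1],[0,0,0,0.119,-0.001,0,-1],[0,0,0,0.119,-0.001,0,-1]]' 70
python3 -m crank '[[0,0,0,-0.04,0,0,-1],[0,0,0,-0.1,0,0,-1],[0,0,0,-0.16,0,0,-1],[0,0,0,-0.18,0,0,-1],[0,0,0,-0.18,0,0,-1]]'
python3 - <<'E'
from h import *
st(); c=dict(np.load('s6.npz')); stand(c,(205,170,268,250),v=170); stand(c,(205,170,268,250),v=150);print(proj(c,[[.62,.015,.06]]))
print(row(.60,.015,.2,-4))
E
```

```text
time: 26.05
tcp_pos: [0.4096, -0.2855, 0.0224]
tool_rot: [-0.006, 0.706, 0.006, 0.708]
contact_force: [-0.3, 0.8, 8.2]
width: 0.0082
time: 26.68
tcp_pos: [0.4093, -0.2861, 0.2034]
tool_rot: [-0.006, 0.705, 0.004, 0.709]
contact_force: [0.2, -0.8, -1.1]
width: 0.008
t 26.68 tcp [ 0.4093 -0.2861  0.2034] az z 0.9 down [ 0.006 -0.003 -1.   ] w 0.008 F [ 0.2 -0.8 -1.1] q [ 0.8   0.42 -0.41  2.14  0.28  0.63  0.21]
row n193 c(612,-52) 80x28 yaw -5.8 far [ 0.6487 -0.0472]
row n99 c(611,-10) 116x9 yaw -4.3 far [ 0.6626 -0.0148]
row n93 c(612,34) 112x8 yaw -4.5 far [0.663  0.0307]
row n395 c(655,75) 146x44 yaw -7.6 far [0.7254 0.0756]
row n2440 c(638,17) 171x170 yaw -4.4 far [0.7254 0.0756]
[[226.51130635 210.08609961]]
[0.085, 0.006, 0.003, 0.0037, 0.2982, 0.1952]
```

```bash
python3 -m crank '[[0.02,0,0,0.0,0.05,0.04,-1],[0.04,0,0,0.0,0.10,0.08,-1],[0.06,0,0,0.0,0.15,0.12,-1],[0.08,0,0,0.01,0.20,0.16,-1],[0.085,0.006,0.003,0.02,0.25,0.20,-1],[0.085,0.006,0.003,0.03,0.28,0.225,-1],[0.085,0.006,0.003,0.04,0.295,0.239,-1],[0.085,0.006,0.003,0.04,0.295,0.239,-1],[0.085,0.006,0.003,0.04,0.295,0.239,-1]]'
python3 - <<'E'
from h import *
st(); c=cam('wrist','w8.png'); np.savez('w8.npz',**c); 
s=ctrl.get_state()
for x in(60,16,-28):
    for y in(62,-62):
        a=np.radians(-4.2); P=np.array([.6245+np.cos(a)*x/1e3-np.sin(a)*y/1e3,.011+np.sin(a)*x/1e3+np.cos(a)*y/1e3,.055]); print(x,y,proj(c,P)[0].round(1))
E
```

```text
time: 27.8
tcp_pos: [0.6421, 0.0116, 0.1613]
tool_rot: [0.025, 0.709, -0.024, 0.705]
contact_force: [0.1, -0.7, -0.7]
width: 0.0085
t 27.8 tcp [0.6421 0.0116 0.1613] az z -4.0 down [-0.006  0.002 -1.   ] w 0.0085 F [ 0.1 -0.7 -0.7] q [ 0.12  0.62 -0.34  1.85  0.29  0.72 -0.46]
60 62 [309.9 125.3]
60 -62 [301.4 262.2]
16 62 [254.3 125.1]
16 -62 [254.  261.9]
-28 62 [198.9 124.9]
-28 -62 [206.6 261.7]
```

View pics/w8.png

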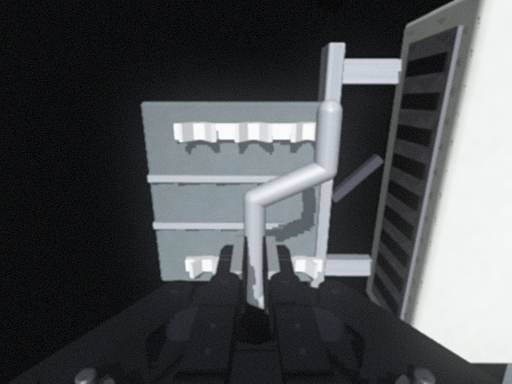

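The tube is held level. The notch gaps show at u≈198, 254 and 310 against predicted 199, 254 and 310, so the stand pose is good. I lower it into pair 3.

```bash
python3 -m crank '[[0,0,0,0.0,-0.004,0.006,-1],[0,0,0,0.03,-0.004,0.006,-1],[0,0,0,0.055,-0.004,0.006,-1],[0,0,0,0.07,-0.004,0.006,-1],[0,0,0,0.08,-0.004,0.006,-1],[0,0,0,0.086,-0.004,0.006,-1],[0,0,0,0.086,-0.004,0.006,-1]]'
python3 - <<'E'
from h import *
st()
E
```

```text
time: 28.72
tcp_pos: [0.6487, 0.0094, 0.0759]
tool_rot: [0.025, 0.708, -0.023, 0.705]
contact_force: [-0.8, 0.1, -0.3]
width: 0.0082
t 28.73 tcp [0.6487 0.0094 0.0759] az z -3.9 down [-0.004  0.003 -1.   ] w 0.0082 F [-0.8  0.1 -0.3] q [ 0.08  0.74 -0.29  1.89  0.35  0.57 -0.5 ]
```

```bash
python3 -m crank '[[0,0,0,0.002,0,0,-1],[0,0,0,0.003,0,0,-1],[0,0,0,0.003,0,0,-1]]'; python3 -m crank '[[0,0,0,0,0,0,-0.4],[0,0,0,0,0,0,-0.4],[0,0,0,0,0,0,-0.4],[0,0,0,-0.05,0,0,-0.4],[0,0,0,-0.1,0,0,-0.4],[0,0,0,-0.13,0,0,-0.4],[0,0,0,-0.13,0,0,-0.4]]'
python3 - <<'E'
from h import *
st(); c=cam('wrist','w9.png'); print(row(.417,.255,.14,87))
c=cam('scene')
for roi in((130,120,215,170),(310,220,380,280)):
    for b in blobs(c,roi): print('tube',roi,len(b),tube(c,b))
E
```

```text
time: 29.1
tcp_pos: [0.6486, 0.0095, 0.0732]
tool_rot: [0.025, 0.708, -0.023, 0.705]
contact_force: [-0.6, 1.1, 1.7]
width: 0.0085
time: 29.98
tcp_pos: [0.6504, 0.0091, 0.2056]
tool_rot: [0.026, 0.706, -0.023, 0.707]
contact_force: [-1.0, 0.3, -0.2]
width: 0.0257
t 29.98 tcp [0.6504 0.0091 0.2056] az z -4.0 down [ 0.001  0.003 -1.   ] w 0.0257 F [-1.   0.3 -0.2] q [ 0.14  0.58 -0.36  1.8   0.27  0.81 -0.42]
[-1.588, 0.001, -0.004, 0.0649, 0.2293, -0.2488]
tube (130, 120, 215, 170) 677 (array([ 0.52963113, -0.33470732]), np.float64(147.0055274963379), (118.02710723876953, 113.45724487304688))
tube (130, 120, 215, 170) 159 (array([ 0.65740484, -0.29928312]), np.float64(-128.5367317199707), (48.63227844238281, 132.88255310058594))
tube (310, 220, 380, 280) 309 (array([0.41593065, 0.2532486 ]), np.float64(86.773193359375), (47.80098342895508, 159.2463836669922))
```

View pics/w9.png

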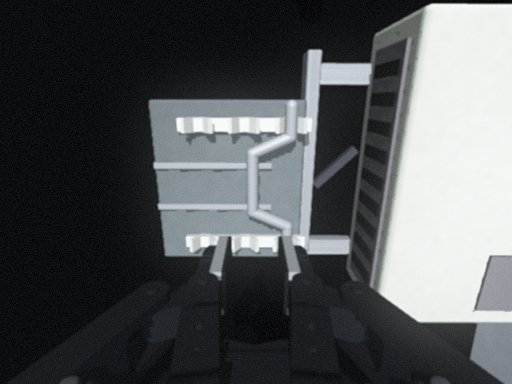

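Tube 1 sits in pair 3, with its ends at (291,125) and (287,240) and its bend at u=253, on the robot's side. Next is the left tube.

```bash
python3 -m crank '[[-0.17,0,0,0.0,0.03,-0.05,0],[-0.34,0,0,0.0,0.07,-0.09,0],[-0.51,0,0,0.01,0.11,-0.13,0],[-0.68,0,0,0.03,0.15,-0.17,0],[-0.85,0,0,0.05,0.19,-0.21,0],[-1.02,0,0,0.065,0.229,-0.249,0],[-1.19,0,0,0.065,0.229,-0.249,0],[-1.36,0,0,0.065,0.229,-0.249,0],[-1.53,0,0,0.065,0.229,-0.249,0],[-1.588,0,0,0.065,0.229,-0.249,0]]'
python3 - <<'E'
from h import *
st(); c=cam('wrist','w10.png'); g=cv2.cvtColor(c['color'],cv2.COLOR_RGB2GRAY)
print(g[100:240,200:320].min(),g[100:240,200:320].max())
print(proj(c,[[.417,.255,.006]]))
for lo in(190,215,235):
  for b in blobs(c,(150,60,400,300),lo=lo,area=300): print(lo,len(b),b.mean(0),tube(c,b))
E
```

```text
time: 31.32
tcp_pos: [0.4154, 0.2543, 0.1382]
tool_rot: [-0.486, 0.513, 0.49, 0.511]
contact_force: [-0.7, -0.2, -0.4]
width: 0.0426
t 31.32 tcp [0.4154 0.2543 0.1382] az z 87.3 down [-0.006  0.003 -1.   ] w 0.0426 F [-0.7 -0.2 -0.4] q [-0.15  0.59 -0.73  2.2   0.7   0.6   0.13]
56 255
[[256.09517515 191.855181  ]]
190 3055 [273.62520458 183.35090016] (array([0.41715165, 0.25286919]), np.float64(86.5832290649414), (49.234432220458984, 162.0626983642578))
190 471 [199.48195329 259.03609342] (array([0.49207446, 0.2096913 ]), np.float64(-108.01158142089844), (14.342199325561523, 54.882781982421875))
190 510 [309.55294118 258.88627451] (array([0.49585475, 0.28969932]), np.float64(102.16987800598145), (55.18825912475586, 15.310792922973633))
215 2959 [273.65630281 183.22135857] (array([0.41724834, 0.25284504]), np.float64(86.74048614501953), (49.015628814697266, 162.05381774902344))
215 441 [199.4739229  259.21995465] (array([0.49235782, 0.20989408]), np.float64(-107.73255157470705), (13.527048110961914, 53.77760314941406))
215 471 [309.69002123 259.35456476] (array([0.49633951, 0.29006503]), np.float64(102.2133779525757), (54.10900115966797, 14.318044662475586))
235 2817 [274.03017394 183.07241747] (array([0.41732402, 0.25328698]), np.float64(86.8276596069336), (47.98280334472656, 162.04180908203125))
235 416 [199.43269231 259.21875   ] (array([0.49232457, 0.20977975]), np.float64(-107.74655151367189), (13.28065013885498, 53.77817916870117))
235 444 [309.70720721 259.32432432] (array([0.49618346, 0.29015293]), np.float64(102.22736549377441), (53.835716247558594, 14.071130752563477))
```

```bash
python3 -m crank '[[0,0,0,0.05,-0.002,-0.001,0],[0,0,0,0.09,-0.002,-0.001,0],[0,0,0,0.115,-0.002,-0.001,0],[0,0,0,0.119,-0.002,-0.001,0],[0,0,0,0.119,-0.002,-0.001,-1],[0,0,0,0.119,-0.002,-0.001,-1],[0,0,0,0.119,-0.002,-0.001,-1],[0,0,0,0.119,-0.002,-0.001,-1],[0,0,0,0.119,-0.002,-0.001,-1]]' 70
python3 -m crank '[[0,0,0,-0.04,0,0,-1],[0,0,0,-0.1,0,0,-1],[0,0,0,-0.16,0,0,-1],[0,0,0,-0.18,0,0,-1],[0,0,0,-0.18,0,0,-1]]'
python3 - <<'E'
from h import *
st(); print(row(.6046,.011,.17,-4))
E
```

```text
time: 32.5
tcp_pos: [0.4179, 0.2541, 0.0214]
tool_rot: [-0.485, 0.513, 0.488, 0.513]
contact_force: [-1.2, -1.0, 7.9]
width: 0.0085
time: 33.12
tcp_pos: [0.4192, 0.2533, 0.2021]
tool_rot: [-0.485, 0.512, 0.488, 0.514]
contact_force: [-0.5, -0.1, -0.4]
width: 0.0089
t 33.12 tcp [0.4192 0.2533 0.2021] az z 87.0 down [-0.     0.004 -1.   ] w 0.0089 F [-0.5 -0.1 -0.4] q [-0.06  0.5  -0.83  2.14  0.56  0.73  0.25]
[1.587, 0.003, -0.004, 0.031, -0.198, -0.2322]
```

```bash
python3 -m crank '[[0.16,0,0,0,-0.03,-0.04,-1],[0.32,0,0,0,-0.06,-0.08,-1],[0.48,0,0,0,-0.10,-0.12,-1],[0.64,0,0,0,-0.13,-0.16,-1],[0.80,0,0,0,-0.16,-0.20,-1],[0.96,0,0,0,-0.18,-0.22,-1],[1.12,0,0,0,-0.198,-0.232,-1],[1.28,0,0,0,-0.198,-0.232,-1],[1.44,0,0,0.02,-0.198,-0.232,-1],[1.587,0,0,0.031,-0.198,-0.232,-1]]'
python3 -m crank '[[0,0,0,0,0,0,-1]]'
python3 - <<'E'
from h import *
st(); c=cam('wrist','w11.png'); s=ctrl.get_state();print(row(.6046,.0085,.0725,-4.1))
for lo in(120,):
  for b in blobs(c,(150,20,400,330),lo=lo,area=300): print(lo,len(b),b.mean(0),tube(c,b,s['tcp_pos'][2]-.0155))
E
```

```text
time: 34.38
tcp_pos: [0.6029, 0.0112, 0.1656]
tool_rot: [0.026, 0.709, -0.025, 0.704]
contact_force: [0.5, 0.6, -0.5]
width: 0.0085
time: 34.5
tcp_pos: [0.6028, 0.0116, 0.166]
tool_rot: [0.024, 0.709, -0.023, 0.704]
contact_force: [-0.5, 0.5, -0.7]
width: 0.0081
t 34.5 tcp [0.6028 0.0116 0.166 ] az z -3.8 down [-0.007  0.002 -1.   ] w 0.0081 F [-0.5  0.5 -0.7] q [ 0.13  0.58 -0.35  1.94  0.3   0.68 -0.47]
[0.007, -0.006, -0.002, 0.0943, -0.0034, 0.002]
120 31999 [291.21506922 180.36763649] (array([0.60519838, 0.0391131 ]), np.float64(5.140807628631592), (110.81185913085938, 135.11083984375))
```

View pics/w11.png

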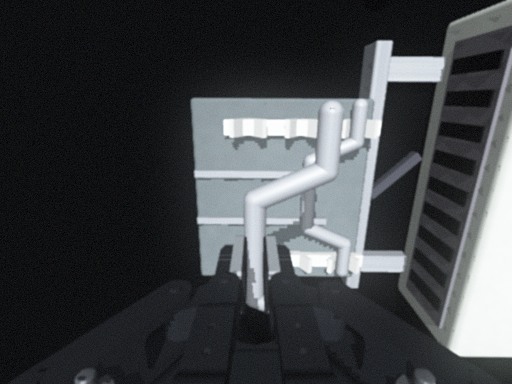

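Tube is held level as before, with tube 1 still seated. I lower it into pair 2.

```bash
python3 -m crank '[[0,0,0,0.0,0.000,0.002,-1],[0,0,0,0.03,0.0,0.002,-1],[0,0,0,0.06,0,0.002,-1],[0,0,0,0.078,0,0.002,-1],[0,0,0,0.088,0,0.002,-1],[0,0,0,0.092,0,0.002,-1],[0,0,0,0.094,0,0.002,-1],[0,0,0,0.094,0,0.002,-1]]'
python3 - <<'E'
from h import *
st()
E
```

```text
time: 35.55
tcp_pos: [0.606, 0.0119, 0.0745]
tool_rot: [0.025, 0.708, -0.023, 0.706]
contact_force: [-0.4, 0.4, -0.3]
width: 0.0084
t 35.55 tcp [0.606  0.0119 0.0745] az z -3.9 down [-0.003  0.003 -1.   ] w 0.0084 F [-0.4  0.4 -0.3] q [ 0.08  0.7  -0.28  1.99  0.38  0.5  -0.54]
```

```bash
python3 -m crank '[[0,0,0,0.002,0,-0.001,-1],[0,0,0,0.003,0,-0.001,-1],[0,0,0,0.003,0,-0.001,-1]]'; python3 -m crank '[[0,0,0,0,0,0,-0.5],[0,0,0,0,0,0,-0.5],[0,0,0,0,0,0,-0.5],[0,0,0,-0.05,0,0,-0.5],[0,0,0,-0.1,0,0,-0.5],[0,0,0,-0.12,0,0,-0.5],[0,0,0,-0.12,0,0,-0.5]]'
python3 - <<'E'
from h import *
st(); print(row(.6496,-.294,.2,-130),row(.6496,-.294,.14,-130)); c=cam('wrist','w12.png'); np.savez('w12.npz',**c)
c=cam('top'); np.savez('t12.npz',**c)
for b in blobs(c,(335,130,395,200)): print('tube',len(b),tube(c,b))
E
```

```text
time: 35.92
tcp_pos: [0.6046, 0.012, 0.0717]
tool_rot: [0.025, 0.708, -0.023, 0.706]
contact_force: [-2.7, -0.3, 7.5]
width: 0.0086
time: 36.8
tcp_pos: [0.6059, 0.0115, 0.1926]
tool_rot: [0.025, 0.707, -0.023, 0.707]
contact_force: [0.4, 0.5, -0.5]
width: 0.0212
t 36.8 tcp [0.6059 0.0115 0.1926] az z -3.9 down [-0.     0.003 -1.   ] w 0.0212 F [ 0.4  0.5 -0.5] q [ 0.15  0.55 -0.38  1.91  0.28  0.73 -0.46]
[2.201, -0.004, -0.001, -0.0084, -0.3017, 0.0644] [2.201, -0.004, -0.001, 0.0516, -0.3019, 0.0644]
tube 180 (array([ 0.64822207, -0.28945334]), np.float64(-127.75692749023439), (45.0965461730957, 155.19293212890625))
```

```bash
python3 -m crank '[[0.17,0,0,0,-0.05,0.01,0],[0.34,0,0,0,-0.1,0.02,0],[0.51,0,0,0,-0.15,0.03,0],[0.68,0,0,0,-0.2,0.04,0],[0.85,0,0,0.01,-0.25,0.05,0],[1.02,0,0,0.02,-0.3,0.064,0],[1.19,0,0,0.03,-0.3,0.064,0],[1.36,0,0,0.04,-0.3,0.064,0],[1.53,0,0,0.05,-0.3,0.064,0],[1.7,0,0,0.052,-0.3,0.064,0]]'
python3 -m crank '[[0.17,0,0,0,0,0,0],[0.34,0,0,0,0,0,0],[0.485,0,0,0,0,0,0],[0.485,0,0,0,0,0,0],[0.485,0,0,0,0,0,0]]'
python3 - <<'E'
from h import *
st(); c=cam('wrist','w13.png')
print(proj(c,[[.649,-.292,.006]]))
for lo in(190,225):
  for b in blobs(c,(120,40,420,300),lo=lo,area=300): 
    t=tube(c,b); print(lo,len(b),b.mean(0),t)
    if 140<max(t[2])<175: print(row(t[0][0],t[0][1],.02,t[1]))
E
```

```text
time: 38.15
tcp_pos: [0.6472, -0.2914, 0.1349]
tool_rot: [-0.547, -0.45, 0.549, -0.444]
contact_force: [0.3, 0.4, -0.9]
width: 0.0426
time: 38.78
tcp_pos: [0.648, -0.2917, 0.1368]
tool_rot: [-0.637, -0.307, 0.639, -0.303]
contact_force: [0.1, 0.3, 0.6]
width: 0.0428
t 38.77 tcp [ 0.648  -0.2917  0.1368] az z -128.9 down [-0.005  0.003 -1.   ] w 0.0428 F [0.1 0.3 0.6] q [ 0.2   0.71  0.24  1.73 -0.24  0.73 -1.69]
[[252.85079958 187.53624238]]
190 2790 [273.52580645 177.46989247] (array([ 0.64867337, -0.29259561]), np.float64(-128.91365432739258), (48.4296989440918, 160.88375854492188))
[-0.0, 0.0, 0.006, 0.1171, 0.0016, 0.0002]
225 2545 [273.37013752 177.94145383] (array([ 0.64846218, -0.29282771]), np.float64(-128.88388442993164), (47.54716491699219, 160.88336181640625))
[-0.001, 0.0, 0.006, 0.1171, 0.0016, 0.0005]
```

```bash
python3 -m crank '[[0,0,0,0.05,0.001,0,0],[0,0,0,0.09,0.001,0,0],[0,0,0,0.113,0.001,0,0],[0,0,0,0.118,0.001,0,0],[0,0,0,0.118,0.001,0,-1],[0,0,0,0.118,0.001,0,-1],[0,0,0,0.118,0.001,0,-1],[0,0,0,0.118,0.001,0,-1],[0,0,0,0.118,0.001,0,-1]]' 70
python3 -m crank '[[0,0,0,-0.04,0,0,-1],[0,0,0,-0.1,0,0,-1],[0,0,0,-0.16,0,0,-1],[0,0,0,-0.18,0,0,-1],[0,0,0,-0.18,0,0,-1]]'
python3 - <<'E'
from h import *
st(); print(row(.561,.015,.17,-4))
E
```

```text
time: 39.95
tcp_pos: [0.6496, -0.2927, 0.0216]
tool_rot: [-0.638, -0.305, 0.639, -0.303]
contact_force: [-0.8, 0.4, 6.8]
width: 0.0083
time: 40.58
tcp_pos: [0.65, -0.2928, 0.2015]
tool_rot: [0.639, 0.305, -0.638, 0.303]
contact_force: [-0.5, 0.1, -2.2]
width: 0.0085
t 40.58 tcp [ 0.65   -0.2928  0.2015] az z -129.1 down [-0.001  0.002 -1.   ] w 0.0085 F [-0.5  0.1 -2.2] q [ 0.18  0.64  0.27  1.68 -0.22  0.85 -1.71]
[-2.183, -0.003, -0.0, 0.0324, -0.263, -0.1829]
```

```bash
python3 -m crank '[[-0.16,0,0,0,-0.04,-0.028,-1],[-0.32,0,0,0,-0.08,-0.056,-1],[-0.48,0,0,0,-0.12,-0.084,-1],[-0.64,0,0,0,-0.16,-0.112,-1],[-0.80,0,0,0,-0.2,-0.14,-1],[-0.96,0,0,0,-0.24,-0.166,-1],[-1.12,0,0,0,-0.263,-0.183,-1],[-1.28,0,0,0,-0.263,-0.183,-1],[-1.44,0,0,0,-0.263,-0.183,-1],[-1.6,0,0,0,-0.263,-0.183,-1]]'
python3 -m crank '[[-0.16,0,0,0,0,0,-1],[-0.32,0,0,0,0,0,-1],[-0.48,0,0,0.015,0,0,-1],[-0.583,0,0,0.03,0,0,-1],[-0.583,0,0,0.03,0,0,-1],[-0.583,0,0,0.03,0,0,-1]]'
python3 - <<'E'
from h import *
st(); c=cam('wrist','w14.png'); print(row(.561,.015,.072,-4))
E
```

```text
time: 41.82
tcp_pos: [0.5593, 0.0155, 0.199]
tool_rot: [0.225, 0.673, -0.224, 0.668]
contact_force: [0.9, 0.0, -0.9]
width: 0.0083
time: 42.58
tcp_pos: [0.5601, 0.0153, 0.1706]
tool_rot: [0.027, 0.709, -0.024, 0.705]
contact_force: [-0.4, 0.5, -0.5]
width: 0.0085
t 42.58 tcp [0.5601 0.0153 0.1706] az z -4.1 down [-0.005  0.004 -1.   ] w 0.0085 F [-0.4  0.5 -0.5] q [ 0.1   0.53 -0.33  2.03  0.27  0.63 -0.48]
[-0.002, -0.004, -0.003, 0.099, -0.0006, 0.0011]
```

View pics/w14.png

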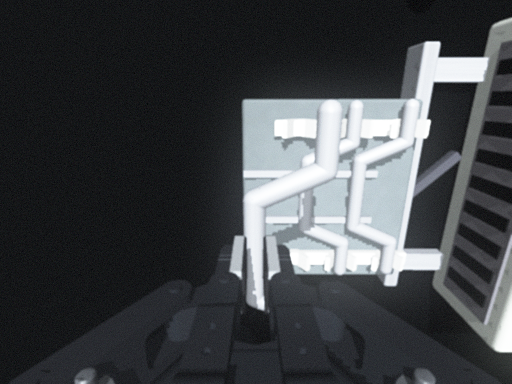

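Both seated tubes lie parallel in pairs 2 and 3, and the third is held level. I lower it into pair 1.

```bash
python3 -m crank '[[0,0,0,0.03,0.0,0.0,-1],[0,0,0,0.06,0,0,-1],[0,0,0,0.08,0,0,-1],[0,0,0,0.092,0,0,-1],[0,0,0,0.097,0,0,-1],[0,0,0,0.099,0,0,-1],[0,0,0,0.099,0,0,-1]]'
python3 - <<'E'
from h import *
st()
E
```

```text
time: 43.5
tcp_pos: [0.5604, 0.0155, 0.0727]
tool_rot: [0.026, 0.708, -0.024, 0.706]
contact_force: [0.7, 0.1, -1.2]
width: 0.0086
t 43.5 tcp [0.5604 0.0155 0.0727] az z -4.0 down [-0.003  0.003 -1.   ] w 0.0086 F [ 0.7  0.1 -1.2] q [ 0.04  0.67 -0.24  2.1   0.36  0.42 -0.56]
```

```bash
python3 -m crank '[[0,0,0,0.002,0,0.0,-1],[0,0,0,0.002,0,0,-1]]'; python3 -m crank '[[0,0,0,0,0,0,-0.5],[0,0,0,0,0,0,-0.5],[0,0,0,0,0,0,-0.5],[0,0,0,-0.05,0,0,-0.5],[0,0,0,-0.1,0,0,-0.5],[0,0,0,-0.16,0,0,-0.5],[0,0,0,-0.2,0,-0.04,-0.5],[0,0,0,-0.2,0,-0.04,-0.5],[0,0,0,-0.2,0,-0.04,-0.5]]'
python3 - <<'E'
from h import *
st(); c=cam('wrist','w15.png'); np.savez('w15.npz',**c); w=cv2.cvtColor(c['color'],cv2.COLOR_RGB2BGR)
c=cam('scene'); np.savez('s15.npz',**c); im=cv2.cvtColor(c['color'],cv2.COLOR_RGB2BGR)
a=cv2.resize(w[60:300,200:470],(400,356)); b=cv2.resize(im[140:330,130:345],(400,353)); b=cv2.copyMakeBorder(b,0,3,0,0,cv2.BORDER_CONSTANT)
cv2.imwrite('pics/fin.png',np.hstack([a,b]))
E
```

```text
time: 43.75
tcp_pos: [0.5606, 0.0155, 0.0717]
tool_rot: [0.026, 0.707, -0.024, 0.706]
contact_force: [-2.2, -0.6, 14.2]
width: 0.0087
time: 44.88
tcp_pos: [0.5212, 0.0173, 0.2701]
tool_rot: [0.026, 0.708, -0.024, 0.705]
contact_force: [0.4, 0.3, -0.3]
width: 0.0214
t 44.88 tcp [0.5212 0.0173 0.2701] az z -4.0 down [-0.003  0.003 -1.   ] w 0.0214 F [ 0.4  0.3 -0.3] q [ 0.17  0.36 -0.41  2.02  0.19  0.81 -0.42]
```

View pics/fin.png

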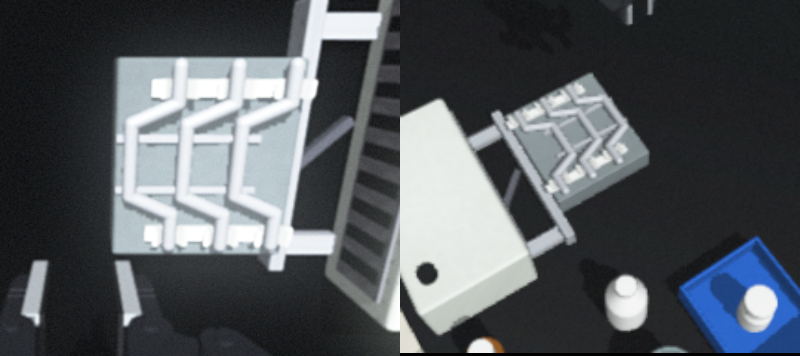

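All three tubes lie in their notch pairs with the bends towards the robot, and the jar is upright in the tray. I'll make a last check that the stand is square.

```bash
python3 - <<'E'
from h import *
c=dict(np.load('w15.npz'))
f=lambda x,y,z:ray(c,(200+x*.675,60+y*.674),z)[0][:2]
for n,a,b,z in(('near deck',(117,60),(113,250),.046),('bar far',(325,5),(284,268),.03),('bar near',(301,15),(270,262),.03)):
    p,q=f(*a,z),f(*b,z); d=p-q; print(n,p.round(4),q.round(4),'yaw',np.degrees(-np.arctan2(d[0],d[1])).round(2))
g=cv2.cvtColor(c['color'],cv2.COLOR_RGB2GRAY).astype(float)
# sub-pixel edges along rows
E=[]
for v in range(105,225,3):
    k=g[v,255:300]; i=int(np.argmax(np.diff(k))); E.append((255+i+.5,v))
P=ray(c,E,.046); print('near edge yaw',np.degrees(-np.arctan(np.polyfit(P[:,1],P[:,0],1)[0])))
stand(dict(np.load('s15.npz')),(205,170,268,250))
E
```

```text
near deck [0.5536 0.0937] [ 0.5429 -0.0694] yaw -3.78
bar far [0.7204 0.1232] [ 0.7064 -0.1071] yaw -3.5
bar near [0.7022 0.1172] [ 0.6925 -0.0998] yaw -2.56
near edge yaw -2.5416869370973045
row n1637 c(621,28) 200x129 yaw 57.9 far [0.7191 0.0842]
```

```bash
python3 - <<'E'
from h import *
print(ctrl.finish_job()); st()
E
```

```text
the job is handed in; nothing more can be done
None
the job is handed in; nothing more can be done
```

I carried out the whole job in the order asked and handed it in at about 45 s of the 208 s.

- **Jar:** Only one jar was there. It stands upright in the blue tray.
- **Stand:** I walked it to the bar with corner pushes, left first. Its angle to the bar went about -10°, +9°, -9° and +4°. On that last swing the far right corner met the bar early, so it fell short of ten degrees. I then closed it up with one push on the left corner and one on the right. It did not move under 31 N at the right corner, and it sits well inside both ends of the bar.
- **Tubes:** All three are in notch pairs 3, 2 and 1, with the bends towards the robot. One had been knocked aside during the run; I measured it again before picking it up.

**Last checks:** The final pictures show all three tubes down in their notches and the jar upright.
- **Squareness:** The readings for squareness did not fully agree. The stand's near edge came out at -3.8° by hand-picked points, -2.5° by an automatic edge fit, and -4.2° from the push contacts. The bar read -2.6° to -3.5° in the final picture and about -4° earlier. They agree to within about 1.5°.
- **Not checked:** I did not press the left corner again after the last push on the right. The last automatic reading of the notch rows in the scene view was unusable because they merged with the tubes.

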